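Release the swing bolt of a pressure filter chamber

TASK

Free the lid of the small pressure filter chamber: slacken its brass wing nut (anticlockwise from above) until its washer just clears the raised lips of the lug, stopping within a fifth of a turn of that point, then swing the hinged bolt outwards, clear of the slot, and leave it hanging out. Feel whether the bolt is free before you swing it: do not force it against the lips, which would drag the lid off its gasket, and leave the other things on the bench alone.

Things in the scene. Friction and masses are not known exactly. Their poses are not given: they have to be found in the camera images.
- chamber: aluminium pressure filter chamber with a steel lid, screwed to the bench. Origin: centre of its underside; x points from the swing bolt to the rear hinge (bolt and lug are on its -x side), z up. Base 112 x 112 x 8 mm, body 84 mm across, lid 100 mm across, its top at the start 88 mm above the bench, with a black vent knob (20 mm wide, top 106 to 112 mm high) 12 mm behind the middle.
- lug (a point): top face of the lid's slotted lug where the bolt's axis passes it, 66 mm out on the chamber's -x side; moves with the lid, 88 mm above the bench when clamped right down. Axes as the chamber's. Lug 34 mm wide, ends 15 mm farther out; slot 11 mm wide, open outwards; two lips 2 mm high stand across its outer end beside the slot, 12 to 15 mm out from the bolt's axis.
- bolt_pin (a point): centre of the horizontal pin on which the eyebolt swings, 66 mm out from the chamber's axis on its -x side, 28 mm above the bench; axes as the chamber's. The bolt swings about the chamber's y axis, outwards (to the chamber's -x) and down. (A tall cabinet stands at the left of the bench, from about 0.1 m left of the base axis, beyond 0.5 m ahead: keep the arm clear of it.)
- bolt_end (a point): domed upper end of the steel eyebolt (8 mm thick, 9 mm at its end), on its axis, 116 mm from the pin; upright at the start, so 144 mm above the bench; z along the bolt away from the pin. At the start the last 25 mm stick out above the nut, and always at least 14 mm.
- nut (a point): point on the bolt's axis at half height of the brass wings; x along the wings. Wings: flat, upright, parallel, 9.5 mm thick, 21 mm high, reaching 23 mm out each side, bolt between them; below, a hub 18 mm and captive washer 24 mm across, underside 20 mm below this point. At the start the washer lies on the lug, this point 108 to 109 mm above the bench. Pinch from above across the thickness.
- wing_nut (a joint): turn of the nut on the bolt, rad, 0 = fully down, growing anticlockwise from above; each radian lifts it 1.91 mm. Starts at 0 to 0.4; turning takes about 0.1 N m; stays where left; thread ends at 6.0. The washer clears the lips somewhere between 1.4 and 4.3 (when about 1.7 to 2.4 mm above the lug): this differs from start to start and must be felt.
- eyebolt (a joint): swing of the eyebolt, rad: 0 = upright in the slot, 1.45 = hanging out against its stop. While the washer is below the lips, 5 N outwards at the bolt's end is stopped, springily, within 8 mm; above them the end moves on with 1 to 4 N, and past about 0.3 rad the bolt falls outwards slowly by its weight.
- lid_shift (a joint): how far the lid is dragged outwards (chamber's -x) on its gasket, m: 0 at rest, 5 N per mm; more than 0.003 (15 N), either way, means forced. The gasket is springy in height too: as the nut is slackened the lid first rises after it, by 1 to 6 mm (it differs, as the lid's weight is not known), which decides how far the nut must turn.
- swab_box: loose white carton, 54 x 67 x 60 mm, right of the chamber; origin: centre of its underside
- beaker: loose clear beaker, 52 mm across and 70 mm high, right of the chamber; origin: centre of its underside

How it is judged:
On the way, in this order (a step that is already met when the one before it is completed fails the run):
1. the nut is slackened, its washer lifted more than 1 mm off the lug, with the bolt still upright in its slot (z of nut in the frame of lug above 0.021 m and value of joint eyebolt below 0.15 rad), for 0.1 s.
2. the bolt is swung out of the slot (value of joint eyebolt above 0.9 rad), for 0.2 s.
At the end, for the whole second after the job is handed in: The bolt hangs out of the slot, more than 0.9 rad from upright, and is at rest (value of joint eyebolt above 0.9 rad and velocity of joint eyebolt between -0.1 and 0.1 rad/s); the robot touches nothing.
It fails at once if the lid is dragged more than 3 mm (15 N) because the bolt is forced against the lip (value of joint lid_shift above 0.003 m or value of joint lid_shift below -0.003 m).
It fails at once if the nut is slackened more than a fifth of a turn beyond clearing the lips (washer more than 4.7 mm above the lug, bolt upright) (z of nut in the frame of lug above 0.0247 m and value of joint eyebolt below 0.1 rad).
It fails at once if the carton or the beaker is moved more than 30 mm (distance of any of swab_box, beaker from where it was at the start of the episode above 0.03 m).
It also fails if it takes over 72 s, if anything falls off the work surface, if the arm or the gripper's body presses on something with over 40 N, if the wrist force passes 120 N, or if a joint passes its speed limit or range.

ROBOT

A 6-joint arm with a two-finger parallel gripper is mounted at the origin on a cart in front of the work surface, level with it; the furniture and walls round the work are solid. World frame = base frame: x ahead of the robot, y to its left, z up, the work surface at z = 0. Lengths are in m, angles in rad, forces in N, time in s.
With the tool pointing down it reaches from about 0.375 to 0.9 m from the base axis. Payload 3.1 kg.
Tool frame: the origin (TCP) lies at the centre of the arm's flange, where the gripper is bolted on; the fingertips stand 173 mm ahead of it and the grasp point (between the pads) lies 155 mm ahead of it; z points along the fingers, y is the line along which they close (so a half turn about z gives the same grasp; the last joint's range is limited). The gripper opens to 85 mm and grips with 20 to 120 N. Pads are 22 mm wide; open, the fingers measure 114 mm over their backs; the gripper's body (76 mm by 85 mm) begins 54 mm behind the grasp point. The pads swing forward as they close: fully open they stand 13 mm farther back than shut.
Start: joints at [-1.373, 0.527, 1.433, -0, 1.181, -0.178], TCP at [0.23, -0.581, 0.405] pointing down, gripper open.
Joint ranges: [-3.08, 3.08], [-0.75, 2.2], [0.22, 2.44], [-1.43, 4.57], [0, 2.65], [-2.85, 2.85]. Speed limits (rad/s): [2.79, 2.79, 3.14, 3.14, 3.14, 3.14].

INTERFACE

Orientations are given as a unit quaternion [x, y, z, w].
In Python, from station import * gives the robot as it stands.
- The arm moves only by the shell command python3 -m jog 'ROWS' [OPENING] [FORCE]. ROWS is a JSON object of lists of equal length, an entry for each row: "linear": the shift along the world's x, y, z in mm, a list of three; "turn": the turn about the world's z in units of 5 degrees (1.0 is 5 degrees). A call has 1 to 12 rows; each row shifts and turns the commanded pose from where the row before left it; what a row does not reach is not made up. A row lasts 1/8 s, in which the tool goes at most 62.5 mm and 10.7 degrees, less where a joint would pass 70% of its speed; a pose out of reach is approached as far as the arm can. A call is refused whole if a number of a shift passes 62.5 or a number of a turn 1, either way. A call with a gripper value outside its range is refused whole. OPENING is the opening, from 0 (shut) to 1 (fully open), set as the call begins (- or left out, the last holds). The fingers move at their own pace and stop on an object; FORCE is the grip in N (left out, the last holds). Time passes only in rows, so rows that do not move let the fingers close. It gives the time, the measured TCP pose, the force, the opening and the grip force at its end, in the units of the state.
- sense(): the state, without advancing time (a new reading comes with each control period).
- snapshot(name): name is "side" or "top"; returns the picture (420x560x3 uint8, red, green, blue); there is no depth.
- get_calibration(name): a dict with "fx", "fy", "cx", "cy" (pixels), "world_to_cam" (4x4, takes a point from world to camera coordinates). Camera axes: x right, y down, z forward; pixel columns grow to the right and rows downward; lengths in m; the calibration is good to about 2 mm. A picture is of the moment at which its call begins. get_calibration takes no time and is no camera call.
- sign_off(): hands the job in; it is judged then, once.
The state is a dict: "t": time; "q": joint angles; "qd": joint speeds; "tau": joint torques, N m; "tcp_pos": TCP position; "tool_rot": TCP orientation; "force": force on the tool from outside, world axes, zero at the start; "ft_torque": the same for the moment, N m; "finger_gap": opening from 0.0 (shut) to 1.0 (fully open); "gripper_force": force on a finger pad.
Only numpy, scipy, OpenCV 4.12 (cv2) and the standard library are available. Lean on these libraries where they do the work, as an engineer would, in place of code of your own. Each camera call takes 0.05 s, during which the arm holds its last target. There are 200 camera calls.

## Working session

There is one attempt and no reset: what is moved stays moved. The work goes in short steps, Python scripts to look and compute and a shell command to move; the robot and the scene stay as the last step left them, time stands still between calls to the robot, and variables do not carry over. Pictures are saved under pics/ and viewed, at most 10 in all, crops included, and the job is handed in when it is done.

```bash
mkdir -p pics; ls; python3 - <<'E'
from station import *
import cv2
for n in("side","top"):
    cv2.imwrite(f"pics/{n}0.png",snapshot(n)[:,:,::-1]); c=get_calibration(n); print(n,c)
s=sense();print(s['t'],s['tcp_pos'],s['tool_rot'],s['force'])
E
```

```text
pics
side {'fx': 423.40880637343616, 'fy': 423.40880637343616, 'cx': 275.73023878503017, 'cy': 204.68384442931887, 'world_to_cam': array([[ 0.98863732, -0.14958679,  0.01483407, -0.62350754],
       [-0.11695201, -0.82741969, -0.54927123, -0.13169964],
       [ 0.09443772,  0.54129516, -0.83551246,  1.05184746],
       [ 0.        ,  0.        ,  0.        ,  1.        ]])}
top {'fx': 385.2114575024863, 'fy': 385.2114575024863, 'cx': 276.7966719959669, 'cy': 206.50179821532566, 'world_to_cam': array([[-0.00951576, -0.99995116,  0.00266811, -0.29406733],
       [-0.99712264,  0.0092881 , -0.07523405,  0.57887206],
       [ 0.07520559, -0.00337634, -0.99716233,  0.92704345],
       [ 0.        ,  0.        ,  0.        ,  1.        ]])}
0.1 [ 0.2299554  -0.58083531  0.40382944] [ 9.82303502e-01  1.87293581e-01  1.14259027e-05 -9.71953703e-04] [ 0.03269261 -0.36357415 -0.40753702]
```

View pics/side0.png

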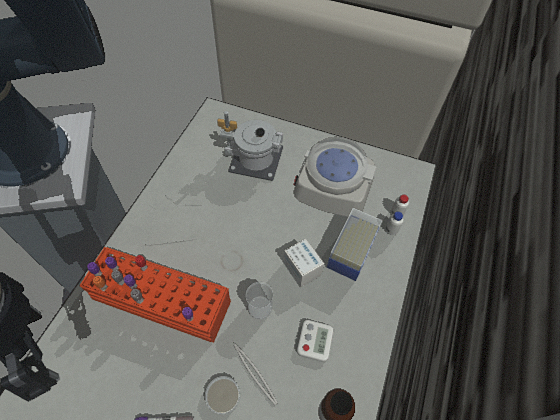

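View pics/top0.png

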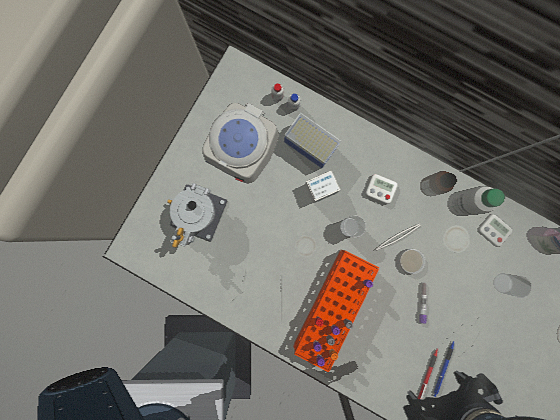

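```bash
python3 - <<'E'
import cv2,numpy as np
a=cv2.imread('pics/side0.png')[95:185,195:295];b=cv2.imread('pics/top0.png')[175:260,145:235]
cv2.imwrite('pics/c0.png',np.hstack([cv2.resize(a,(400,360),interpolation=2)[:340],cv2.resize(b,(360,340),interpolation=2)]))
E
```

```text
(no output)
```

View pics/c0.png

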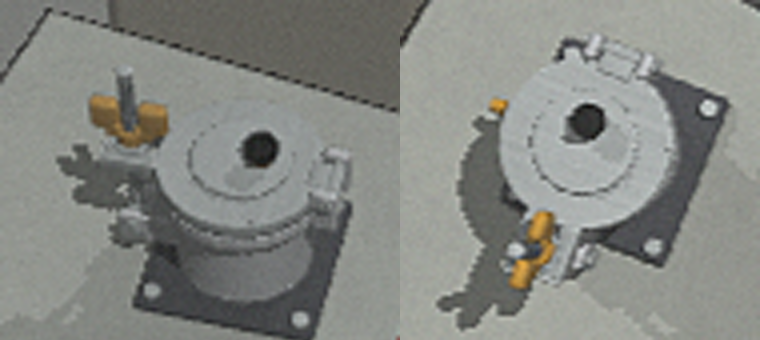

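```bash
cat > h.py <<'E'
from station import *
import numpy as np
from scipy.optimize import least_squares
C={n:get_calibration(n) for n in("side","top")}
def proj(n,p):
    c=C[n];q=c['world_to_cam']@np.r_[p,1];return np.array([c['fx']*q[0]/q[2]+c['cx'],c['fy']*q[1]/q[2]+c['cy']])
def tri(s,t):
    r=least_squares(lambda p:np.r_[proj("side",p)-s,proj("top",p)-t],[.6,0,.1]);return r.x,r.fun
def onz(n,px,z):
    return least_squares(lambda p:proj(n,[*p,z])-px,[.6,0]).x
S=lambda x,y:np.array([195+x/4,95+y/4]); T=lambda x,y:np.array([145+(x-400)/4,175+y/4])
E
python3 - <<'E'
from h import *
np.set_printoptions(precision=4,suppress=True)
print('end',*tri(S(124,70),T(514,250)))
print('end z',onz('side',S(124,70),.144),onz('top',T(514,250),.144))
print('knob',*tri(S(261,146),T(586,121)))
print('wings top',onz('top',T(541,222),.118),onz('top',T(520,276),.118),'side',onz('side',S(90,97),.118),onz('side',S(167,104),.118))
print('screws',onz('top',T(708,107),.009),onz('top',T(654,246),.009),'side',onz('side',S(151,289),.009),onz('side',S(300,319),.009))
E
```

```text
end [ 0.5039 -0.0776  0.1417] [-0.604   0.0678 -0.0023 -0.587 ]
end z [ 0.5052 -0.0799] [ 0.5027 -0.0782]
knob [ 0.576  -0.1067  0.1013] [-0.5744  0.0769  0.0122 -0.5747]
wings top [ 0.5178 -0.086 ] [ 0.4883 -0.0747] side [ 0.4845 -0.0718] [ 0.5271 -0.0832]
screws [ 0.5903 -0.1627] [ 0.504  -0.1293] side [ 0.5062 -0.1274] [ 0.5921 -0.1623]
```

```bash
python3 -m jog '{"linear":[[23,42,0],[23,42,0],[23,42,0],[23,42,0],[23,42,0],[23,42,0],[23,42,0],[23,42,0],[23,42,0],[23,42,0],[23,42,0],[20,41,0]],"turn":[-0.7,-0.7,-0.7,-0.7,-0.7,-0.7,-0.7,-0.7,-0.7,-0.7,-0.7,-0.7]}' 0.45 60; python3 - <<'E'
from h import *
import cv2
a=snapshot("side");b=snapshot("top")
cv2.imwrite('pics/c1.png',np.hstack([cv2.resize(a[55:185,185:285],(400,520),interpolation=2),cv2.resize(b[165:265,135:235],(400,400),interpolation=2) if 0 else cv2.resize(b[145:275,135:235],(400,520),interpolation=2)])[:,:,::-1])
s=sense();print(s['t'],s['tcp_pos'],s['tool_rot'],s['force'],s['q'],s['finger_gap'])
E
```

```text
t: 1.6
tcp_pos: [0.5036, -0.0766, 0.4045]
tool_rot: [0.984, -0.178, -0.0, -0.0]
force: [0.1, -0.2, 0.3]
finger_gap: 0.452
gripper_force: 0.0
1.7 [ 0.50387831 -0.07469225  0.40442738] [ 9.84577843e-01 -1.74945465e-01 -8.43199351e-05 -7.40997605e-04] [0.28214285 0.10619729 0.56272541] [-3.67188629e-01  3.73083908e-01  1.71904362e+00  1.64043357e-03
  1.04991310e+00  1.55449188e+00] 0.448363296074862
```

View pics/c1.png

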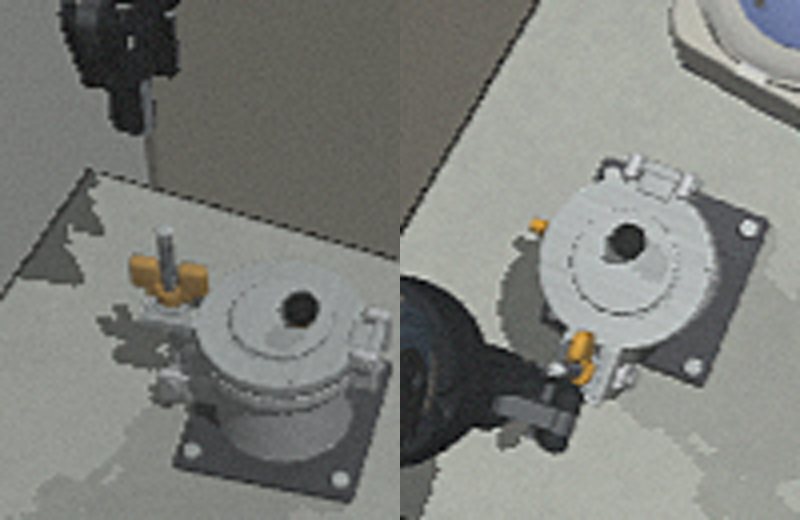

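```bash
python3 -m jog '{"linear":[[0,0,-30],[0,0,-30],[0,0,0],[0,0,0]],"turn":[0,0,0,0]}'
```

```text
t: 2.2
tcp_pos: [0.5032, -0.0787, 0.3453]
tool_rot: [0.984, -0.177, 0.0, 0.0]
force: [-0.0, -0.8, 0.3]
finger_gap: 0.449
gripper_force: 0.0
```

```bash
python3 -m jog '{"linear":[[0,0,-30],[0,0,-30],[0,0,-18],[0,0,0]],"turn":[0,0,0,0]}'; python3 -m jog '{"linear":[[0,0,0],[0,0,0],[0,0,0],[0,0,0],[0,0,0]],"turn":[0,0,0,0,0]}' 0.0 60;  python3 - <<'E'
from h import *
import cv2
a=snapshot("side");b=snapshot("top")
cv2.imwrite('pics/c2.png',np.hstack([cv2.resize(a[55:185,185:285],(400,520),interpolation=2),cv2.resize(b[145:275,135:235],(400,520),interpolation=2)])[:,:,::-1])
s=sense();print(s['ft_torque'],s['force'])
E
```

```text
t: 2.7
tcp_pos: [0.5032, -0.0785, 0.2668]
tool_rot: [0.984, -0.177, -0.0, -0.0]
force: [-0.3, 0.2, -0.5]
finger_gap: 0.447
gripper_force: 0.0
t: 3.32
tcp_pos: [0.5038, -0.0776, 0.2683]
tool_rot: [0.984, -0.178, 0.002, -0.001]
force: [1.0, 5.1, 4.5]
finger_gap: 0.157
gripper_force: 58.8
[ 0.85910715 -0.28391175 -0.04045123] [2.04680238 4.77668818 4.06164218]
```

View pics/c2.png

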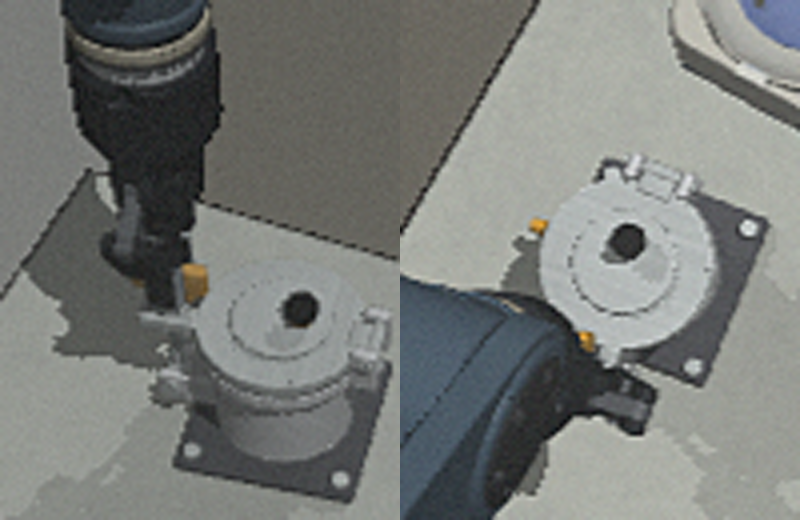

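```bash
python3 -m jog '{"linear":[[0.4,1,0.8],[0,0,0.17],[0,0,0.17],[0,0,0.17],[0,0,0.17],[0,0,0.17],[0,0,0.17],[0,0,0.17],[0,0,0.17],[0,0,0.17]],"turn":[0,1,1,1,1,1,1,1,1,1]}';python3 -c "
from station import *;print(sense()['ft_torque'])"; python3 -m jog '{"linear":[[0,0,0.17],[0,0,0.17],[0,0,0.17],[0,0,0.17],[0,0,0.17],[0,0,0.17],[0,0,0.17],[0,0,0.17],[0,0,0.17],[0,0,0]],"turn":[1,1,1,1,1,1,1,1,1,0]}';python3 -c "
from station import *;print(sense()['ft_torque'],sense()['q'])"
```

```text
t: 4.68
tcp_pos: [0.5039, -0.0771, 0.2699]
tool_rot: [0.977, 0.214, 0.001, 0.0]
force: [1.7, 2.8, 1.8]
finger_gap: 0.153
gripper_force: 59.0
[ 0.40673342 -0.22779149 -0.06271755]
t: 5.92
tcp_pos: [0.5038, -0.077, 0.2713]
tool_rot: [0.822, 0.57, 0.001, 0.001]
force: [1.3, 2.8, 3.1]
finger_gap: 0.158
gripper_force: 59.1
[ 0.61909168 -0.31457111 -0.03525488] [-3.71395492e-01  5.85199002e-01  1.83666162e+00  7.37310855e-04
  7.17694940e-01 -1.46034365e-02]
```

```bash
python3 -m jog '{"linear":[[0,0,0],[0,0,0]],"turn":[0,0]}' 0.23; python3 -m jog '{"linear":[[-1.86,0.74,0],[0,0,0]],"turn":[0,0]}'; python3 -m jog '{"linear":[[-1.86,0.74,0],[0,0,0]],"turn":[0,0]}';python3 -m jog '{"linear":[[-1.86,0.74,0],[0,0,0]],"turn":[0,0]}'
```

```text
t: 6.18
tcp_pos: [0.5032, -0.0774, 0.2705]
tool_rot: [0.821, 0.571, -0.0, 0.0]
force: [-0.4, -0.4, -0.3]
finger_gap: 0.23
gripper_force: 0.1
t: 6.42
tcp_pos: [0.5012, -0.0765, 0.2704]
tool_rot: [0.821, 0.571, -0.0, -0.0]
force: [-0.1, 0.0, 0.0]
finger_gap: 0.227
gripper_force: 0.0
t: 6.68
tcp_pos: [0.4995, -0.0756, 0.2706]
tool_rot: [0.821, 0.571, -0.0, -0.0]
force: [0.9, -0.6, 0.2]
finger_gap: 0.231
gripper_force: 0.1
t: 6.92
tcp_pos: [0.4977, -0.0748, 0.2706]
tool_rot: [0.821, 0.571, -0.0, -0.0]
force: [-0.0, -0.9, 0.1]
finger_gap: 0.226
gripper_force: 0.1
```

```bash
python3 -m jog '{"linear":[[-1.86,0.74,0],[0,0,0]],"turn":[0,0]}'; python3 -m jog '{"linear":[[-1.4,0.56,0],[0,0,0]],"turn":[0,0]}'
```

```text
t: 7.18
tcp_pos: [0.4958, -0.0741, 0.2706]
tool_rot: [0.821, 0.571, -0.0, -0.0]
force: [0.1, -0.8, 0.6]
finger_gap: 0.232
gripper_force: 0.2
t: 7.42
tcp_pos: [0.4944, -0.0735, 0.2706]
tool_rot: [0.821, 0.571, -0.0, -0.0]
force: [-0.3, -0.4, -0.2]
finger_gap: 0.229
gripper_force: 0.2
```

```bash
python3 - <<'E'
from h import *
import cv2
a=snapshot("side");b=snapshot("top")
cv2.imwrite('pics/c3.png',np.hstack([cv2.resize(a[85:155,195:265],(400,400),interpolation=2),cv2.resize(b[195:265,135:205],(400,400),interpolation=2)])[:,:,::-1])
E
```

```text
(no output)
```

View pics/c3.png

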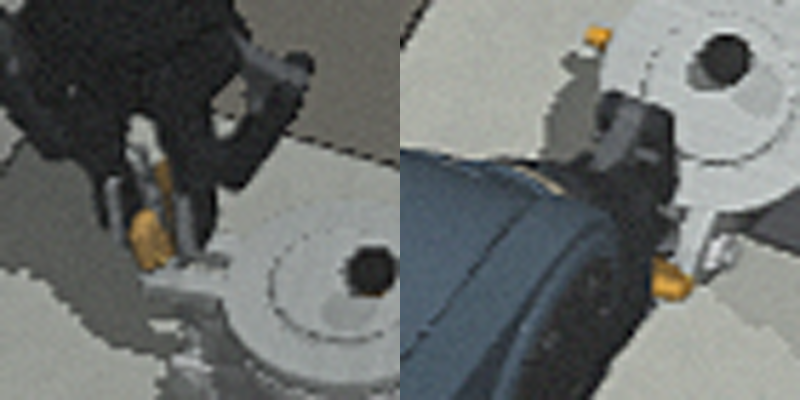

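```bash
python3 -m jog '{"linear":[[-1.86,0.74,0],[0,0,0]],"turn":[0,0]}'; python3 -m jog '{"linear":[[-1.86,0.74,0],[0,0,0]],"turn":[0,0]}';  python3 -m jog '{"linear":[[-1.86,0.74,0],[0,0,0]],"turn":[0,0]}'
```

```text
t: 7.78
tcp_pos: [0.4925, -0.0728, 0.2705]
tool_rot: [0.821, 0.571, -0.0, -0.0]
force: [0.5, -0.9, 0.5]
finger_gap: 0.226
gripper_force: 0.2
t: 8.02
tcp_pos: [0.4908, -0.0721, 0.2705]
tool_rot: [0.821, 0.571, 0.0, 0.0]
force: [1.3, -0.7, -0.9]
finger_gap: 0.231
gripper_force: 1.5
t: 8.28
tcp_pos: [0.4893, -0.0715, 0.2705]
tool_rot: [0.821, 0.571, 0.0, 0.001]
force: [2.7, -0.8, -2.5]
finger_gap: 0.229
gripper_force: 4.0
```

```bash
python3 -m jog '{"linear":[[-3.7,1.5,0],[0,0,0]],"turn":[0,0]}' 0.38; python3 -m jog '{"linear":[[-1.86,0.74,0],[0,0,0]],"turn":[0,0]}';  python3 -m jog '{"linear":[[-1.86,0.74,0],[0,0,0]],"turn":[0,0]}'
```

```text
t: 8.52
tcp_pos: [0.4844, -0.0695, 0.2705]
tool_rot: [0.821, 0.571, -0.001, -0.001]
force: [-0.2, 0.0, 0.5]
finger_gap: 0.38
gripper_force: 0.0
t: 8.78
tcp_pos: [0.4832, -0.0691, 0.2706]
tool_rot: [0.821, 0.571, -0.0, -0.0]
force: [-0.1, 0.5, 0.7]
finger_gap: 0.378
gripper_force: 0.1
t: 9.02
tcp_pos: [0.4815, -0.0684, 0.2706]
tool_rot: [0.821, 0.571, -0.0, 0.0]
force: [-0.4, -0.1, -0.6]
finger_gap: 0.378
gripper_force: 0.3
```

```bash
for i in 1; do python3 -m jog '{"linear":[[-1.86,0.74,0],[-1.86,0.74,0],[0,0,0]],"turn":[0,0,0]}';  python3 -m jog '{"linear":[[-1.86,0.74,0],[0,0,0]],"turn":[0,0]}'; python3 -m jog '{"linear":[[-1.86,0.74,0],[0,0,0]],"turn":[0,0]}';done;  python3 - <<'E'
from h import *
import cv2
a=snapshot("side");b=snapshot("top")
cv2.imwrite('pics/c4.png',np.hstack([cv2.resize(a[85:155,195:265],(400,400),interpolation=2),cv2.resize(b[195:265,135:205],(400,400),interpolation=2)])[:,:,::-1])
E
```

```text
t: 9.4
tcp_pos: [0.4774, -0.0668, 0.2705]
tool_rot: [0.821, 0.571, -0.0, -0.0]
force: [0.7, -1.2, 1.7]
finger_gap: 0.382
gripper_force: 0.1
t: 9.65
tcp_pos: [0.4757, -0.066, 0.2705]
tool_rot: [0.821, 0.571, -0.0, -0.0]
force: [0.3, -0.3, -0.1]
finger_gap: 0.38
gripper_force: 0.0
t: 9.9
tcp_pos: [0.4738, -0.0653, 0.2705]
tool_rot: [0.821, 0.571, -0.0, -0.0]
force: [0.8, -0.2, -0.4]
finger_gap: 0.379
gripper_force: 0.0
```

View pics/c4.png

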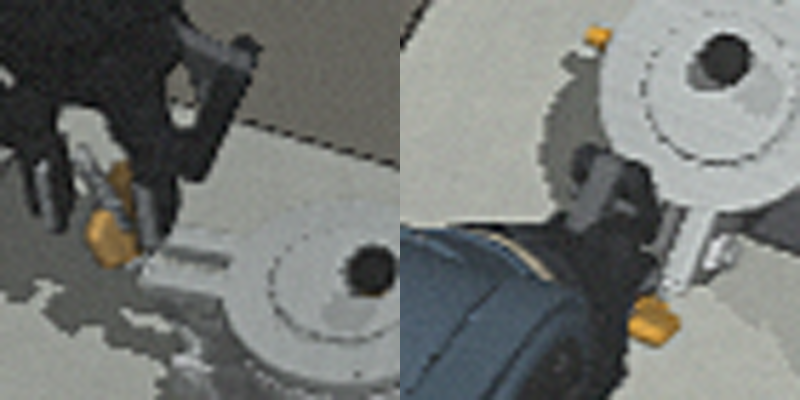

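```bash
python3 -m jog '{"linear":[[-2.8,1.1,0],[-2.8,1.1,0],[-2.8,1.1,0],[-2.8,1.1,0],[-2.8,1.1,0],[0,0,0]],"turn":[0,0,0,0,0,0]}' 0.5;  python3 -m jog '{"linear":[[-3.7,1.5,0],[-3.7,1.5,0],[0,0,0],[0,0,10],[0,0,10],[0,0,15],[0,0,15],[0,0,15],[0,0,0],[0,0,0],[0,0,0],[0,0,0]],"turn":[0,0,0,0,0,0,0,0,0,0,0,0]}'; python3 - <<'E'
from h import *
import cv2
a=snapshot("side");b=snapshot("top")
cv2.imwrite('pics/c5.png',np.hstack([cv2.resize(a[85:155,185:255],(400,400),interpolation=2),cv2.resize(b[195:265,135:205],(400,400),interpolation=2)])[:,:,::-1])
E
```

```text
t: 10.75
tcp_pos: [0.4598, -0.0598, 0.2705]
tool_rot: [0.821, 0.571, -0.0, -0.0]
force: [-0.2, -0.4, 0.3]
finger_gap: 0.501
gripper_force: 0.0
t: 12.25
tcp_pos: [0.4526, -0.0569, 0.3351]
tool_rot: [0.821, 0.571, -0.0, -0.0]
force: [-0.0, -0.6, 0.3]
finger_gap: 0.499
gripper_force: 0.0
```

View pics/c5.png

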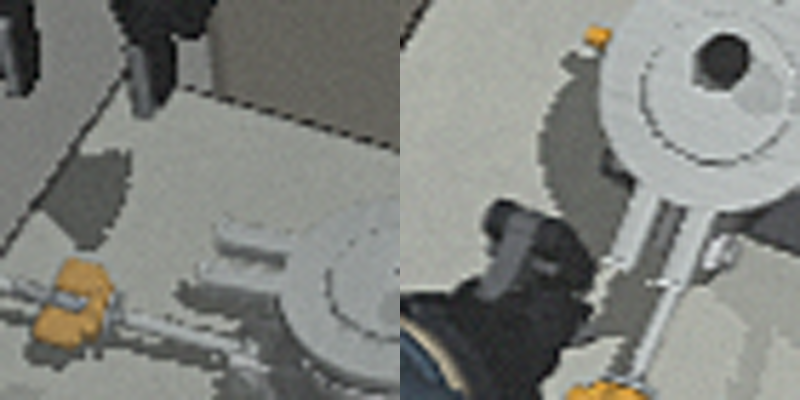

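The bolt has fallen out and lies nearly flat (nut at crop 75,305). The fingers are well above it and touch nothing.

```bash
python3 -m jog '{"linear":[[0,0,15],[0,0,15],[0,0,0],[0,0,0],[0,0,0],[0,0,0],[0,0,0],[0,0,0],[0,0,0],[0,0,0]],"turn":[0,0,0,0,0,0,0,0,0,0]}'; python3 -c "
from station import *
print(sense()['force']);print(sign_off())"
```

```text
t: 13.6
tcp_pos: [0.4527, -0.057, 0.3656]
tool_rot: [0.821, 0.571, 0.0, 0.0]
force: [-0.4, 1.1, -0.7]
finger_gap: 0.5
gripper_force: 0.0
[-0.42631916  1.06343872 -0.66231345]
the job is handed in; nothing more can be done
None
```

I slackened the wing nut by 90° and pushed the bolt gently in small steps to check it was free (under 3 N sideways throughout); it swung out and now hangs clear of the slot. The arm touches nothing, and the job was handed in at about 14 s; no verdict was shown.

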